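Bin the empty tape core and ease the sprung flap shut

ROBOT

A 6-joint arm with a two-finger parallel gripper is mounted at the origin on the work surface. World frame = base frame: x ahead of the robot, y to its left, z up, the work surface at z = 0. Lengths are in m, angles in degrees, forces in N, time in s.
With the tool pointing down it reaches from about 0.375 to 0.9 m from the base axis. Payload 3.1 kg.
Tool frame: the origin (TCP) lies at the very end of the fingers, on their centre line; the grasp point (between the pads) lies 19 mm behind it; z points along the fingers, y is the direction in which the jaws open and shut (so a half turn about z gives the same grasp; the last joint's range is limited). The gripper opens to 87 mm and grips with 3 to 60 N. Pads are 19 mm wide; open, the fingers measure 117 mm over their backs; the gripper's body (75 mm by 190 mm) begins 51 mm behind the grasp point.
Start: joints at [56.236, 30.224, 82.088, -0, 67.689, -10.227], TCP at [0.25, 0.573, 0.223] pointing down, gripper open.
Joint ranges: [-176.69, 176.69], [-43.24, 126.21], [12.49, 139.97], [-82, 262], [0, 151.66], [-163.58, 163.58]. Speed limits (degrees/s): [159.86, 159.86, 180, 180, 180, 180].

INTERFACE

Orientations are given as a 3x3 rotation matrix whose columns are the frame's x, y, z axes.
In Python, from rig import readout, capture, camera_model, bot, spot_in, regions_of gives the robot as it stands.
- The arm moves only by the tool send_rows, never from a script. Its argument "moves" is a list that holds one entry, the list of rows, each a list of 7 numbers: the turn, a rotation vector about the tool's x, y, z in degrees, then the shift along the tool's x, y, z in cm, then the opening, from -1 (shut) to 1 (fully open). A call has exactly 5 rows; each row shifts and turns the commanded pose from where the row before left it, along the tool's axes as they then stand; what a row does not reach is not made up. A row lasts 1/10 s, in which the tool goes at most 50 mm and 8.59 degrees, less where a joint would pass 70% of its speed; a pose out of reach is approached as far as the arm can. A call with a gripper value outside its range is refused whole. The fingers move at their own pace and stop on an object; the grip force is fixed at half the most. Time passes only in rows, so rows that do not move let the fingers close, or fill a call up. It gives the time, the measured TCP pose, the force and the opening at its end, in the units of the state.
- readout.read_state(): the state, without advancing time (a new reading comes with each control period).
- capture(name): name is "scene" or "side" or "wrist"; returns the picture (400x640x3 uint8, blue, green, red); there is no depth.
- camera_model(name): a dict with "camera_matrix" (3x3 intrinsics, pixels), "pose" (4x4, takes a point from camera to world coordinates). Camera axes: x right, y up, looking along -z (the intrinsics and any distortion apply to the point x, -y, -z); pixel columns grow to the right and rows downward; lengths in m; the calibration is good to about 2 mm. A picture is of the moment at which its call begins: read the wrist's pose just before it. camera_model takes no time and is no camera call; for the wrist camera it gives the pose at the moment of the call.
- bot.hand_in(): hands the job in, once; it reports no verdict.
Trained networks look in the newest picture that a camera, given by its name, has taken for a name from the list of things; names that differ only in an ending like _2 or _b are one class to them, and where a whole thing is asked for, a point or a joint stands for the part that bears it (a point fixed in the world has none). Each returns a list of dicts, best first, with "p" (0 to 1); they miss things now and then, are a little off and sometimes report something else, mostly with a low value. They report only what shows in the picture. A call takes as long as a camera call. They do not tell look-alikes from the thing itself.
- spot_in(camera, thing): "location" ([x, y, z] in m, in world coordinates, good to about 4 mm: the middle of the surface that is visible of it).
- regions_of(camera, thing): "mask" (400x640 bool, what is visible of it).
The state is a dict: "time_s": time; "joint_positions": joint angles; "qvel": joint speeds; "tau": joint torques, N m; "position": TCP position; "tcp_rot": TCP orientation; "force": force on the tool from outside, world axes, zero at the start; "moment": the same for the moment, N m; "opening": opening from 0.0 (shut) to 1.0 (fully open).
Only numpy, scipy, OpenCV 4.12 (cv2) and the standard library are available. Lean on these libraries where they do the work, as an engineer would, in place of code of your own. Each camera call takes 0.05 s, during which the arm holds its last target. There are 200 camera calls.

TASK

Drop the empty tape core (the small thin cardboard ring, not the full roll of tape) into the open scrap bin on the bench, then close the bin's spring-loaded flap: take it by its handle bar and ease it all the way down until it is fully shut, never letting it slam, and let go.

Things in the scene. Friction and masses are not known exactly. Their poses are not given: they have to be found in the camera images.
- core: Empty tape core: a thin cardboard ring lying flat on the bench, 54 mm outside, 44 mm inside diameter, 24 mm high, about 15 g. Origin at the centre of its underside, z up. Near it, in changing places: a full tape roll of the same height and colour but 86 mm across with a thick wall, and a glue bottle 44 mm across, 145 mm tall.
- scrap_bin: Grey open-topped scrap bin fixed to the bench: 130 mm along its x, 150 mm along its y, 130 mm high, walls 5 mm, on a 170 x 190 x 6 mm foot plate. Origin at the centre of its underside, z up. The flap's hinge line runs along the bin's y at x = +65, z = 132 mm (bin frame); the bin's +x points roughly to world -y.
- flap (a joint): Opening angle of the steel flap (133 x 150 x 4 mm, 0.6 kg), rad: 0 = shut, level on the bin's rim; 2.2 = fully open, leaning back 36 deg past upright against its stop, where it starts and stays by itself. Once forward of about 2.0 rad, spring and weight slam it shut unless it is held back (up to 3 N at the bar).
- flap_bar (a point): Centre of the flap's handle bar: round steel, 12 mm thick, along the bin's y, 188 mm from the hinge, 55 mm past the plate's free edge, 92 mm clear between its side arms. At flap angle a, in the bin's frame: x = 65 - 188 cos a, y = 0, z = 132 + 188 sin a (mm). Free all round: pinched from above, it turns between the fingers.
Mind the look-alikes: they are no part of the job. What is shaped like the core but blue or purple is not meant.

How it is judged (in metres and radians):
On the way:
1. the empty core lies inside the bin while the flap still stands open (x of core in the frame of scrap_bin between -0.065 and 0.065 m and y of core in the frame of scrap_bin between -0.075 and 0.075 m and height (world z) of core below 0.1 m and value of joint flap above 1.2 rad), for 0.2 s.
At the end, for the whole second after the job is handed in: The empty core rests inside the bin (within its walls, below 100 mm) and the flap is shut (opening angle under 0.06 rad, about 11 mm at the bar) (x of core in the frame of scrap_bin between -0.065 and 0.065 m and y of core in the frame of scrap_bin between -0.075 and 0.075 m and height (world z) of core below 0.1 m and value of joint flap below 0.06 rad and linear speed of core below 0.05 m/s); the robot touches nothing.
It fails at once if the flap swings shut faster than 4 rad/s (it slams; let go more than about 15 mm above shut at the bar, it does) (velocity of joint flap below -4 rad/s).
It also fails if it takes over 58 s, if anything falls off the work surface, if the arm or the gripper's body presses on something with over 40 N, if the wrist force passes 120 N, or if a joint passes its speed limit or range.

## Working session

There is one attempt and no reset: what is moved stays moved. The work goes in short steps, Python scripts to look and compute and a tool call to move; the robot and the scene stay as the last step left them, time stands still between calls to the robot, and variables do not carry over. Pictures are saved under pics/ and viewed, about 8 in all and at most 12, crops included, and the job is handed in when it is done.

Besides the shell and the picture viewer there is one more tool, called by a JSON object that holds its "method" and its "body", one argument or row to a line. send_rows: Moves the arm, as the interface text tells. Its arguments: {"type":"object","properties":{"moves":{"type":"array","items":{"type":"array","items":{"type":"array","items":{"type":"number"}}}}},"required":["moves"]}

```bash
mkdir -p pics; ls; python3 - <<'E'
from rig import *
import cv2,numpy as np
np.set_printoptions(precision=4,suppress=True)
s=readout.read_state();print(s['time_s'],s['position'],np.array(s['tcp_rot']),s['opening'],s['force'])
for c in('scene','side'):
    im=capture(c);cv2.imwrite(f'pics/{c}0.png',im)
    for t in('core','scrap_bin','flap','flap_bar'):
        for d in spot_in(c,t)[:4]:print(c,t,round(d['p'],2),np.array(d['location']))
    print(camera_model(c)['pose'])
E
```

```text
pics
0.0 [0.2492 0.5724 0.2216] [[-0.9168  0.3993 -0.0012]
 [ 0.3993  0.9168 -0.0018]
 [ 0.0004 -0.0021 -1.    ]] 0.9957219080613968 [ 1.4787 -0.2678 -0.5138]
scene core 0.78 [0.3918 0.3145 0.0112]
scene core 0.77 [0.5985 0.2424 0.014 ]
scene core 0.71 [0.6513 0.3683 0.0184]
scene core 0.65 [0.6718 0.1514 0.0167]
scene scrap_bin 0.84 [ 0.5202 -0.0898  0.1112]
scene flap 0.57 [ 0.5119 -0.1547  0.1961]
scene flap_bar 0.65 [ 0.5117 -0.1499  0.1964]
[[-0.7058 -0.4013  0.5838  1.0168]
 [ 0.7084 -0.3929  0.5863  0.5542]
 [-0.0059  0.8274  0.5616  0.5454]
 [ 0.      0.      0.      1.    ]]
side core 0.83 [0.6744 0.1508 0.0137]
side core 0.81 [0.5457 0.1144 0.018 ]
side core 0.73 [0.5968 0.2409 0.0196]
side core 0.62 [0.6446 0.367  0.0213]
side scrap_bin 0.64 [ 0.5065 -0.1033  0.1211]
side flap 0.97 [ 0.5096 -0.1516  0.1932]
side flap_bar 0.69 [ 0.5066 -0.1541  0.194 ]
[[-0.9925  0.087  -0.0855  0.4545]
 [-0.1212 -0.7841  0.6087  0.6375]
 [-0.014   0.6145  0.7888  0.7841]
 [ 0.      0.      0.      1.    ]]
```

View pics/scene0.png

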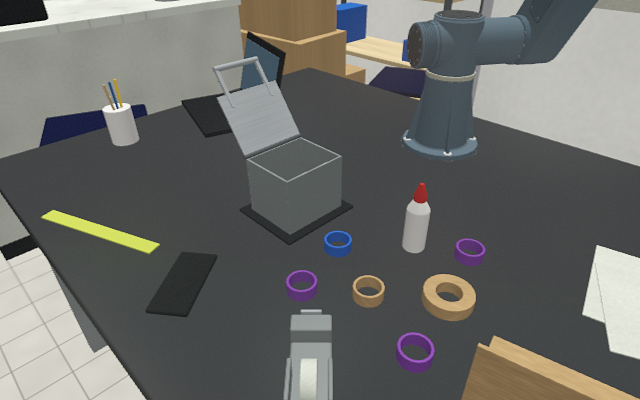

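View pics/side0.png

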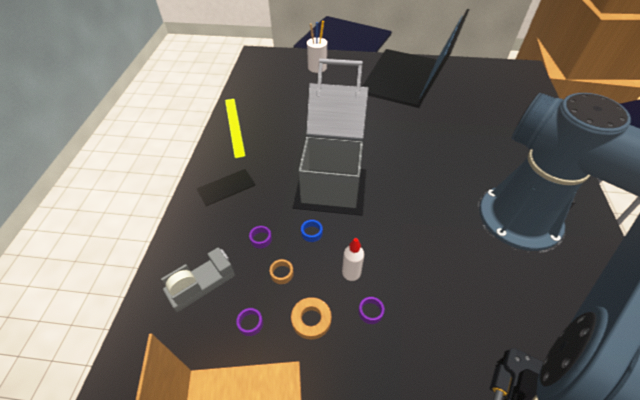

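The scene picture has these candidates:
- Tan thin ring at (368,290), side (281,271). This is the core.
- Tan thick roll at (448,297), side (311,318).
- Purple rings at (301,285), (470,250) and (415,350).
- Blue ring at (338,242).

I choose the tan thin ring, at about (0.598, 0.242). Next is one close crop of it together with the bin.

```bash
cat >h.py <<'E'
from rig import *
import cv2,numpy as np
np.set_printoptions(precision=4,suppress=True)
def proj(cam,P):
    P=np.atleast_2d(P);T=np.array(cam['pose']);K=np.array(cam['camera_matrix'])
    c=(P-T[:3,3])@T[:3,:3]; q=c*[1,-1,-1]
    uv=q@K.T; return uv[:,:2]/uv[:,2:]
def ray(cam,uv,z):
    T=np.array(cam['pose']);K=np.array(cam['camera_matrix'])
    d=np.linalg.solve(K,[uv[0],uv[1],1])*[1,-1,-1]; d=T[:3,:3]@d
    return T[:3,3]+d*(z-T[2,3])/d[2]
E
python3 - <<'E'
from h import *
a=cv2.imread('pics/scene0.png');b=cv2.imread('pics/side0.png')
r=lambda im,x,y,w,h,f:cv2.resize(im[y:y+h,x:x+w],None,fx=f,fy=f,interpolation=cv2.INTER_CUBIC)
A=r(a,205,45,160,200,2.5);B=r(b,285,45,100,175,2.857)
C=r(a,320,250,170,80,2)
out=np.zeros((600,800,3),np.uint8)+90
out[:500,:400]=A;out[:B.shape[0],400:400+B.shape[1]]=B
cv2.imwrite('pics/crop1.png',out) if 0 else None
c=r(a,328,262,80,56,1.25);out[505:505+c.shape[0],0:c.shape[1]]=c
c=r(a,328,262,160,60,1.55);out[502:502+c.shape[0],:c.shape[1]]=c
cv2.imwrite('pics/crop1.png',out)
E
```

```text
(no output)
```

View pics/crop1.png

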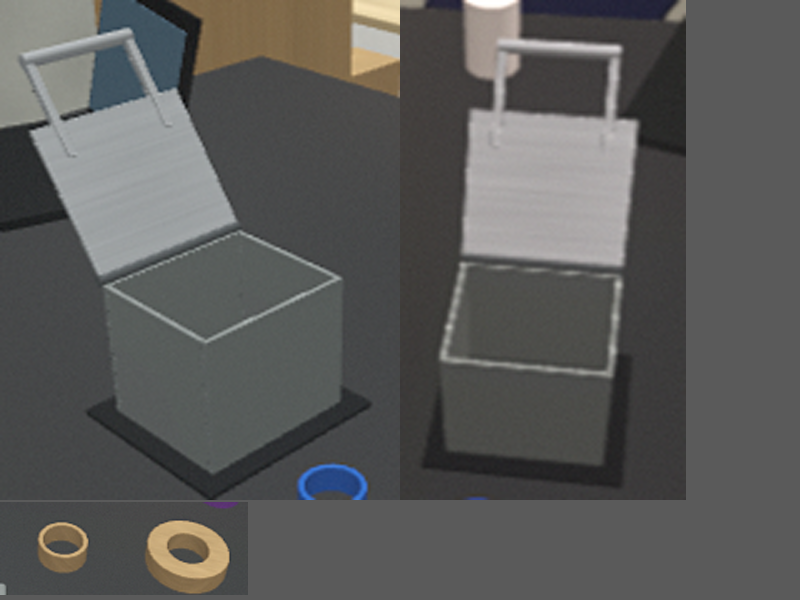

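The crop confirms the choice: the left tan ring is thin-walled and small (scene (368,290)), and the right one is the thick roll. The bin rim corners and bar ends are clear in both views, so I'll fit the bin pose to them.

```bash
cat >>h.py <<'E'
def core_from(cam,mask,z=0.024):
    from scipy.optimize import least_squares
E
sed -i '/^def core_from/,$d' h.py
python3 - <<'E'
from h import *
from scipy.optimize import least_squares
S,D=camera_model('scene'),camera_model('side')
cor=np.array([[-65,75],[65,75],[-65,-75],[65,-75]])/1000
us=np.array([[287.4,181.4],[247,158.6],[341.4,155.8],[300.6,137.8]])
ud=np.array([[299.7,170.3],[306.4,137.4],[359.2,175.9],[362.4,141.6]])
bs=np.array([[214.2,68.6],[256.6,59.0]]).mean(0);bd=np.array([[319.7,60.75],[362.4,62.2]]).mean(0)
a=2.2
def W(p,q):
    c,s=np.cos(p[2]),np.sin(p[2]);q=np.atleast_2d(q)
    return np.c_[p[0]+c*q[:,0]-s*q[:,1],p[1]+s*q[:,0]+c*q[:,1],q[:,2]+p[3]]
bar=[.065-.188*np.cos(a),0,.132+.188*np.sin(a)]
Q=np.c_[cor,np.full(4,.13)]
def f(p):return np.r_[(proj(S,W(p,Q))-us).ravel(),(proj(D,W(p,Q))-ud).ravel(),(proj(S,W(p,bar))-bs).ravel(),(proj(D,W(p,bar))-bd).ravel()]
r=least_squares(f,[.51,-.09,-1.57,0],loss='soft_l1');print(r.x,np.degrees(r.x[2]));print(f(r.x).reshape(-1,2));print(W(r.x,bar))
# core: fit ellipse by mask centre: outline of cylinder hull
def cyl(x,y):
    t=np.linspace(0,6.283,40);return np.concatenate([np.c_[x+.027*np.cos(t),y+.027*np.sin(t),0*t+z] for z in(0,.024)])
for n,c in(('scene',S),('side',D)):
    im=cv2.imread(f'pics/{n}0.png');u0=proj(c,[.598,.242,.012])[0]
    hsv=cv2.cvtColor(im,cv2.COLOR_BGR2HSV)
    m=((hsv[...,0]<25)&(hsv[...,0]>8)&(hsv[...,1]>70)&(hsv[...,2]>60)).astype(np.uint8)
    k,l,st,ce=cv2.connectedComponentsWithStats(m)
    i=min((i for i in range(1,k) if st[i,4]>60),key=lambda i:np.hypot(*(ce[i]-u0)))
    bb=st[i];o=np.array([bb[0]-.5,bb[1]-.5,bb[0]+bb[2]-.5,bb[1]+bb[3]-.5])
    g=lambda p:np.r_[proj(c,cyl(*p)).min(0),proj(c,cyl(*p)).max(0)]-o
    q=least_squares(g,[.598,.242]);print(n,bb,q.x,g(q.x))
E
```

```text
[ 0.5055 -0.0452 -1.5817 -0.0016] -90.62574734791583
[[-0.2864  0.7753]
 [-1.0773  0.2604]
 [ 0.971  -0.2718]
 [-0.1339 -1.3708]
 [-0.6917  0.5023]
 [ 0.3503 -1.4647]
 [ 0.6526  0.2103]
 [ 0.3473 -1.286 ]
 [ 0.6102  0.4808]
 [-0.464   0.5507]]
[[ 0.5036 -0.2208  0.2824]]
scene [352 275  33  33 732] [0.5973 0.2368] [ 0.2234 -0.0848 -0.2184  0.0923]
side [269 258  25  27 405] [0.597  0.2366] [ 0.6315  0.9093 -0.6434 -0.8254]
```

Fit: bin at (0.5055, -0.045) with yaw -90.6°, and core at (0.597, 0.2367). The two cameras agree within 0.5 mm. Moving now.

{"method": "send_rows", "body": {
  "moves": [
    [[0,0,0,-4.5,-1.7,0,1],[0,0,0,-4.5,-1.7,0,1],[0,0,0,-4.5,-1.7,0,1],[0,0,0,-4.5,-1.7,0,1],[0,0,0,-4.5,-1.7,0,1]]
  ]
}}

```text
time_s: 1.0
position: [0.423, 0.4039, 0.2228]
tcp_rot: [[-0.917, 0.399, 0.0], [0.399, 0.917, 0.0], [-0.0, 0.0, -1.0]]
force: [-0.0, 0.0, 0.5]
opening: 1.004
```

{"method": "send_rows", "body": {
  "moves": [
    [[0,0,0,-4.5,-1.7,0,1],[0,0,0,-4.5,-1.7,0,1],[0,0,0,-4.5,-1.7,0,1],[0,0,0,-4.5,-1.7,0,1],[0,0,0,-4.5,-1.7,0,1]]
  ]
}}

```text
time_s: 1.5
position: [0.5955, 0.2358, 0.2227]
tcp_rot: [[-0.917, 0.4, 0.0], [0.4, 0.917, 0.0], [-0.0, 0.0, -1.0]]
force: [-0.3, 0.0, 0.4]
opening: 0.993
```

{"method": "send_rows", "body": {
  "moves": [
    [[0,0,-7.6,0,0,3,1],[0,0,-7.6,0,0,3,1],[0,0,-7.7,0,0,3,1],[0,0,0,0,0,0,1],[0,0,0,0,0,0,1]]
  ]
}}

```text
time_s: 2.0
position: [0.5942, 0.2375, 0.1326]
tcp_rot: [[-1.0, 0.014, -0.001], [0.014, 1.0, -0.0], [0.001, -0.0, -1.0]]
force: [0.5, -0.4, -0.6]
opening: 1.001
```

```bash
cat >>h.py <<'E'
def delta(target):
    s=readout.read_state();R=np.array(s['tcp_rot']);p=np.array(s['position'])
    print('t',s['time_s'],'pos',p,'yaw_y',np.degrees(np.arctan2(R[1,1],R[0,1])),'tilt',R[:,2],'open',s['opening'],'F',s['force'],'J',np.array(s['joint_positions']))
    print('tool delta cm',R.T@(np.array(target)-p)*100)
E
python3 - <<'E'
from h import *
delta([.597,.2367,.004])
c=camera_model('wrist');im=capture('wrist');cv2.imwrite('pics/w1.png',im)
print(proj(c,[[.597,.2367,.024],[.624,.2367,.024],[.57,.2367,.024],[.597,.2637,.024],[.597,.2097,.024]]))
E
```

```text
t 2.0 pos [0.5942 0.2375 0.1326] yaw_y 89.20745118111289 tilt [-0.0007 -0.0001 -1.    ] open 1.0010211261153235 F [ 0.4922 -0.3712 -0.5559] J [ 11.7953  37.4297  84.315    0.0023  58.2986 -77.4133]
tool delta cm [-0.2889 -0.0738 12.8548]
[[315.1688 206.2251]
 [315.5314 230.5869]
 [314.7845 180.398 ]
 [341.601  205.9073]
 [288.7631 206.5425]]
```

View pics/w1.png

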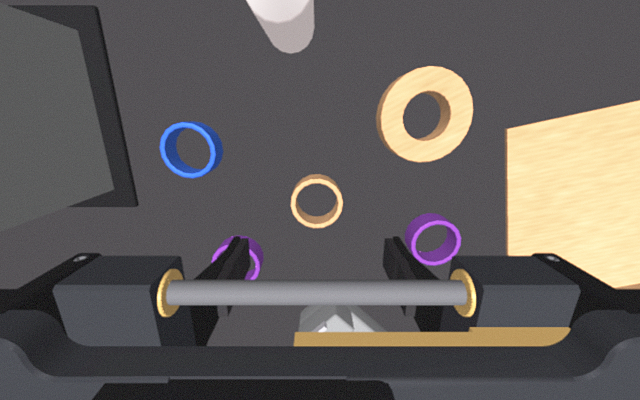

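The wrist view shows the core centred at about (317,203), midway between the fingers (240 and 395), with nothing under the fingers. It sits within 2 mm of the estimate, so I descend straight down and grip.

{"method": "send_rows", "body": {
  "moves": [
    [[0,0,0,0,0.05,4,1],[0,0,0,0,0,4,1],[0,0,0,0,0,3,1],[0,0,0,0,0,1.8,1],[0,0,0,0,0,0,1]]
  ]
}}

```text
time_s: 2.55
position: [0.5938, 0.2381, 0.0038]
tcp_rot: [[-1.0, 0.012, -0.002], [0.012, 1.0, -0.0], [0.002, -0.0, -1.0]]
force: [-0.2, 0.0, -1.0]
opening: 1.002
```

{"method": "send_rows", "body": {
  "moves": [
    [[0,0,0,0,0,0,-1],[0,0,0,0,0,0,-1],[0,0,0,0,0,0,-1],[0,0,0,0,0,0,-1],[0,0,0,0,0,0,-1]]
  ]
}}

```text
time_s: 3.05
position: [0.5947, 0.238, 0.0054]
tcp_rot: [[-1.0, 0.011, 0.001], [0.011, 1.0, 0.0], [-0.001, 0.0, -1.0]]
force: [0.7, -0.2, -0.1]
opening: 0.635
```

{"method": "send_rows", "body": {
  "moves": [
    [[0,0,0,0,0,0,-1],[0,0,0,0,0,-3,-1],[0,0,0,0,0,-4,-1],[0,0,0,0,0,-4,-1],[0,0,0,0,0,-4,-1]]
  ]
}}

```text
time_s: 3.55
position: [0.5938, 0.2378, 0.1557]
tcp_rot: [[-1.0, 0.011, -0.001], [0.011, 1.0, -0.0], [0.001, -0.0, -1.0]]
force: [1.3, -0.4, -0.4]
opening: 0.607
```

{"method": "send_rows", "body": {
  "moves": [
    [[0,0,0,0,0,-4,-1],[0,0,0,0,0,-3,-1],[0,0,0,0,0,0,-1],[0,0,0,0,0,0,-1],[0,0,0,0,0,0,-1]]
  ]
}}

```text
time_s: 4.05
position: [0.5929, 0.2376, 0.2228]
tcp_rot: [[-1.0, 0.011, -0.004], [0.011, 1.0, -0.001], [0.004, -0.001, -1.0]]
force: [-0.2, 0.3, -0.5]
opening: 0.607
```

```bash
python3 - <<'E'
from h import *
delta([.5055,-.04,.225])
E
```

```text
t 4.05 pos [0.5929 0.2376 0.2228] yaw_y 89.35879068645497 tilt [-0.0036 -0.0008 -1.    ] open 0.6066356724771764 F [-0.1823  0.3281 -0.4904] J [ 11.8332  31.3814  79.8074  -0.0012  69.0236 -77.525 ]
tool delta cm [  8.4302 -27.859   -0.1703]
```

Opening 0.607 is about 53 mm, so the core is held. Carrying it over the bin.

{"method": "send_rows", "body": {
  "moves": [
    [[0,0,0,1.2,-4,0,-1],[0,0,0,1.2,-4,0,-1],[0,0,0,1.2,-4,0,-1],[0,0,0,1.2,-4,0,-1],[0,0,0,1.2,-4,0,-1]]
  ]
}}

```text
time_s: 4.55
position: [0.5301, 0.0374, 0.2226]
tcp_rot: [[-1.0, 0.011, -0.004], [0.011, 1.0, 0.0], [0.004, 0.0, -1.0]]
force: [1.1, 0.5, -0.1]
opening: 0.606
```

{"method": "send_rows", "body": {
  "moves": [
    [[0,0,0,1.2,-4,0,-1],[0,0,0,1.2,-3.8,0,-1],[0,0,0,0,0,3,-1],[0,0,0,0,0,3,-1],[0,0,0,0,0,1.5,-1]]
  ]
}}

```text
time_s: 5.05
position: [0.5043, -0.039, 0.1459]
tcp_rot: [[-1.0, 0.013, -0.007], [0.013, 1.0, 0.002], [0.007, 0.002, -1.0]]
force: [-1.1, 0.7, -0.4]
opening: 0.607
```

{"method": "send_rows", "body": {
  "moves": [
    [[0,0,0,0,0,0,-1],[0,0,0,0,0,0,-1],[0,0,0,0,0,0,-1],[0,0,0,0,0,0,-1],[0,0,0,0,0,0,-1]]
  ]
}}

```text
time_s: 5.55
position: [0.5076, -0.0391, 0.1503]
tcp_rot: [[-1.0, 0.011, 0.002], [0.011, 1.0, -0.001], [-0.002, -0.0, -1.0]]
force: [-0.0, -0.3, -0.7]
opening: 0.602
```

```bash
python3 - <<'E'
from h import *
delta([.5055,-.04,.145])
a=capture('scene')[50:250,200:400];b=capture('side')[40:240,260:460]
cv2.imwrite('pics/o1.png',cv2.resize(np.hstack([a,b]),None,fx=2,fy=2))
E
```

```text
t 5.55 pos [ 0.5076 -0.0391  0.1503] yaw_y 89.38085165575112 tilt [ 0.0016 -0.0005 -1.    ] open 0.6024768010806618 F [-0.0141 -0.2638 -0.714 ] J [ -16.9981   27.46    102.7901   -0.001    49.6516 -106.3783]
tool delta cm [ 0.2143 -0.0903  0.5315]
```

View pics/o1.png

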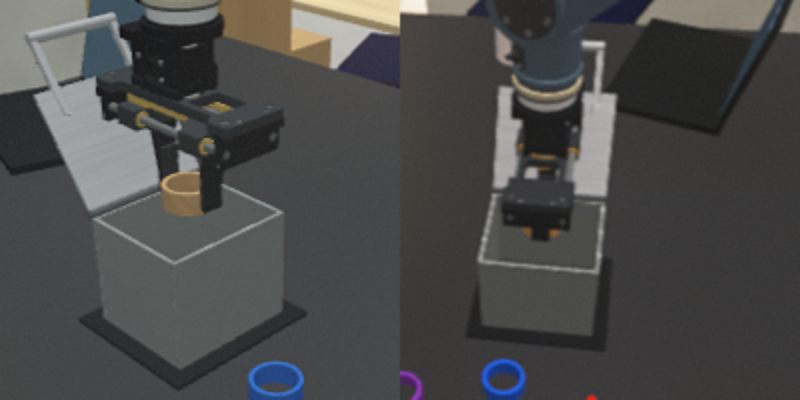

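The core hangs centred over the open mouth: scene crop (183,193), side crop (540,228). I release it, then rise.

{"method": "send_rows", "body": {
  "moves": [
    [[0,0,0,0,0,0.3,0.6],[0,0,0,0,0,0,0.6],[0,0,0,0,0,0,0.6],[0,0,0,0,0,0,0.6],[0,0,0,0,0,0,0.6]]
  ]
}}

```text
time_s: 6.15
position: [0.5072, -0.0391, 0.1465]
tcp_rot: [[-1.0, 0.011, -0.0], [0.011, 1.0, 0.0], [0.0, 0.0, -1.0]]
force: [-0.0, 0.3, 0.6]
opening: 0.792
```

{"method": "send_rows", "body": {
  "moves": [
    [[0,0,0,0,0,-4.5,0.6],[0,0,0,0,0,-4.5,0.6],[0,0,0,0,0,-4.5,0.6],[0,0,0,0,0,-4.5,0.6],[0,0,0,0,0,-4.5,0.6]]
  ]
}}

```text
time_s: 6.65
position: [0.5066, -0.0389, 0.3735]
tcp_rot: [[-1.0, 0.011, 0.0], [0.011, 1.0, -0.0], [-0.0, -0.0, -1.0]]
force: [1.5, -0.1, -0.4]
opening: 0.802
```

```bash
python3 - <<'E'
from h import *
delta([.5036,-.2208,.2824])
a=capture('scene')[20:260,150:400];b=capture('wrist');cv2.imwrite('pics/s2.png',a)
c=camera_model('wrist');print(proj(c,[[.5036,-.2208,.2824],[.5036,-.11,.132],[.5055,-.045,.02]]))
cv2.imwrite('pics/o2.png',np.hstack([cv2.resize(a,(400,400)),cv2.resize(b,(400,250)).copy() if 0 else cv2.copyMakeBorder(cv2.resize(b,(400,250)),0,150,0,0,cv2.BORDER_CONSTANT)]))
for d in spot_in('wrist','core')[:4]:print(d['p'],np.array(d['location']))
E
```

```text
t 6.65 pos [ 0.5066 -0.0389  0.3735] yaw_y 89.36543107058503 tilt [ 0.0002 -0.     -1.    ] open 0.80161531160538 F [ 1.5253 -0.0903 -0.3553] J [ -17.0133   12.2585   86.0972    0.0011   81.6327 -106.3789]
tool delta cm [  0.1051 -18.1879   9.1128]
[[130.328  200.7525]
 [269.5278 168.5862]
 [314.2851 157.1811]]
0.85 [ 0.51   -0.0348  0.0289]
0.84 [0.6661 0.1476 0.0202]
0.83 [0.5393 0.1177 0.0189]
0.8 [0.3797 0.31   0.0183]
```

View pics/o2.png

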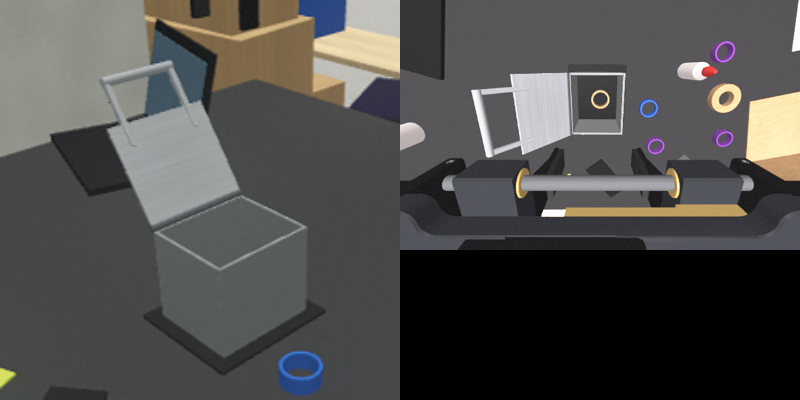

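The core rests in the bin at wrist (600,99) in the combined crop; the network puts it at (0.51, -0.035, 0.029). The flap is still open. The bar shows at full-resolution wrist pixel (134,195), and I predicted (130,201), so they agree. Next I move above the bar.

{"method": "send_rows", "body": {
  "moves": [
    [[0,0,0,0.05,-3.7,0,0],[0,0,0,0.05,-3.7,0,0],[0,0,0,0,-3.7,0,0],[0,0,0,0,-3.7,0,0],[0,0,0,0,-3.4,0,0]]
  ]
}}

```text
time_s: 7.3
position: [0.5031, -0.2222, 0.3695]
tcp_rot: [[-1.0, 0.011, -0.003], [0.011, 1.0, 0.002], [0.003, 0.002, -1.0]]
force: [0.1, -0.2, 0.3]
opening: 0.517
```

{"method": "send_rows", "body": {
  "moves": [
    [[0,0,0,0,0,2,0],[0,0,0,0,0,0,0],[0,0,0,0,0,0,0],[0,0,0,0,0,0,0],[0,0,0,0,0,0,0]]
  ]
}}

```text
time_s: 7.8
position: [0.5044, -0.2205, 0.3522]
tcp_rot: [[-1.0, 0.01, 0.001], [0.01, 1.0, -0.001], [-0.001, -0.001, -1.0]]
force: [0.2, -0.5, 0.2]
opening: 0.501
```

```bash
python3 - <<'E'
from h import *
delta([.5036,-.2208,.2634])
b=capture('wrist');cv2.imwrite('pics/w3.png',b)
c=camera_model('wrist');print(proj(c,[[.5036+d,-.2208,.2824] for d in(0,-.046,.046)]))
E
```

```text
t 7.8 pos [ 0.5044 -0.2205  0.3522] yaw_y 89.43126733125119 tilt [ 0.0009 -0.0006 -1.    ] open 0.5011229042259138 F [ 0.2433 -0.5347  0.237 ] J [ -35.2415   17.0229   82.7237    0.0024   80.1902 -124.6732]
tool delta cm [ 0.092  -0.0288  8.8812]
[[315.5426 215.9831]
 [315.006  164.27  ]
 [316.0206 262.0503]]
```

View pics/w3.png

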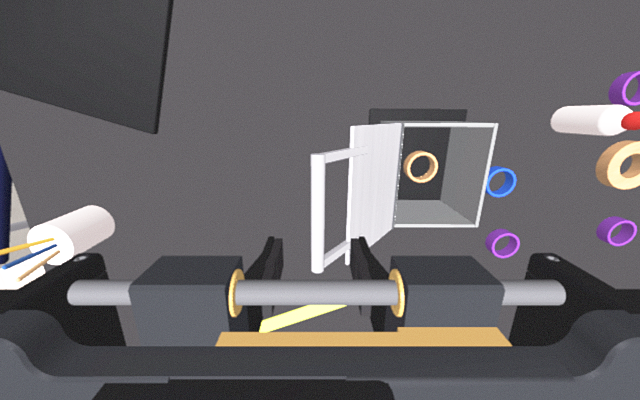

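The bar's centre shows at about (318,213), predicted (315.5,216), and the finger midline is at 317. It lies between the open fingers, so I descend and pinch.

{"method": "send_rows", "body": {
  "moves": [
    [[0,0,0,0,0.1,3,0],[0,0,0,0,0,3,0],[0,0,0,0,0,2.8,0],[0,0,0,0,0,0,0],[0,0,0,0,0,0,0]]
  ]
}}

```text
time_s: 8.35
position: [0.5045, -0.22, 0.2642]
tcp_rot: [[-1.0, 0.011, 0.0], [0.011, 1.0, -0.0], [-0.0, -0.0, -1.0]]
force: [0.2, -0.2, 0.0]
opening: 0.499
```

{"method": "send_rows", "body": {
  "moves": [
    [[0,0,0,0,0,0,-1],[0,0,0,0,0,0,-1],[0,0,0,0,0,0,-1],[0,0,0,0,0,0,-1],[0,0,0,0,0,0,-1]]
  ]
}}

```text
time_s: 8.85
position: [0.5042, -0.2198, 0.2638]
tcp_rot: [[-1.0, 0.011, 0.0], [0.011, 1.0, 0.001], [-0.0, 0.001, -1.0]]
force: [1.2, 3.6, -0.0]
opening: 0.132
```

```bash
python3 - <<'E'
from h import *
delta([.5036,-.2208,.2634])
# arc plan: world bar (y,z) relative to start, in 2.2 -> 0
a=np.linspace(2.2,0,23);h=.0454+.065
print(np.c_[a,(.188*(np.cos(a)-np.cos(2.2)))*100*-1*-1,(.188*(np.sin(a)-np.sin(2.2)))*100].round(2))
E
```

```text
t 8.85 pos [ 0.5042 -0.2198  0.2638] yaw_y 89.34950532424052 tilt [ 0.0005  0.0006 -1.    ] open 0.13191103789391487 F [ 1.2003  3.5749 -0.0121] J [ -35.22     21.6843   90.1037    0.048    68.211  -124.5873]
tool delta cm [ 0.0575 -0.1042  0.0389]
[[  2.2    0.     0.  ]
 [  2.1    1.57   1.03]
 [  2.     3.24   1.9 ]
 [  1.9    4.99   2.59]
 [  1.8    6.79   3.11]
 [  1.7    8.64   3.44]
 [  1.6   10.51   3.59]
 [  1.5   12.39   3.55]
 [  1.4   14.26   3.33]
 [  1.3   16.09   2.92]
 [  1.2   17.88   2.32]
 [  1.1   19.59   1.55]
 [  1.    21.22   0.62]
 [  0.9   22.75  -0.47]
 [  0.8   24.16  -1.71]
 [  0.7   25.44  -3.09]
 [  0.6   26.58  -4.58]
 [  0.5   27.56  -6.19]
 [  0.4   28.38  -7.88]
 [  0.3   29.02  -9.64]
 [  0.2   29.49 -11.46]
 [  0.1   29.77 -13.32]
 [  0.    29.86 -15.2 ]]
```

Opening 0.132 is about 11.5 mm, so the bar is gripped. I follow the arc at about 0.5 rad/s and watch the forces.

{"method": "send_rows", "body": {
  "moves": [
    [[0,0,0,0,0.78,-0.52,-1],[0,0,0,0,0.79,-0.51,-1],[0,0,0,0,0.83,-0.44,-1],[0,0,0,0,0.84,-0.43,-1],[0,0,0,0,0.87,-0.35,-1]]
  ]
}}

```text
time_s: 9.35
position: [0.5049, -0.1789, 0.2873]
tcp_rot: [[-1.0, 0.011, 0.001], [0.011, 1.0, -0.002], [-0.001, -0.002, -1.0]]
force: [-0.6, -3.0, 3.7]
opening: 0.127
```

{"method": "send_rows", "body": {
  "moves": [
    [[0,0,0,0,0.88,-0.34,-1],[0,0,0,0,0.9,-0.26,-1],[0,0,0,0,0.9,-0.26,-1],[0,0,0,0,0.92,-0.17,-1],[0,0,0,0,0.93,-0.16,-1]]
  ]
}}

```text
time_s: 9.85
position: [0.5055, -0.1326, 0.298]
tcp_rot: [[-1.0, 0.011, 0.001], [0.011, 1.0, 0.001], [-0.001, 0.001, -1.0]]
force: [2.7, -1.7, 1.0]
opening: 0.121
```

{"method": "send_rows", "body": {
  "moves": [
    [[0,0,0,0,0.93,-0.08,-1],[0,0,0,0,0.94,-0.07,-1],[0,0,0,0,0.94,0.02,-1],[0,0,0,0,0.94,0.02,-1],[0,0,0,0,0.94,0.11,-1]]
  ]
}}

```text
time_s: 10.35
position: [0.506, -0.0859, 0.2967]
tcp_rot: [[-1.0, 0.011, 0.0], [0.011, 1.0, 0.001], [-0.0, 0.001, -1.0]]
force: [6.1, -1.0, -8.6]
opening: 0.117
```

```bash
python3 - <<'E'
from h import *
delta([.5036,-.2198+.1333,.2638+.0346])
E
```

```text
t 10.35 pos [ 0.506  -0.0859  0.2967] yaw_y 89.35366530898513 tilt [ 0.0001  0.0008 -1.    ] open 0.11713968537096435 F [ 6.0968 -0.9913 -8.5779] J [ -22.1488   16.5935   92.4249    0.0453   70.9912 -111.5172]
tool delta cm [ 0.2363 -0.066  -0.1666]
```

Forces are small, with +6 N in x and -8.6 N in z. I continue with a slight correction in x and z.

{"method": "send_rows", "body": {
  "moves": [
    [[0,0,0,-0.05,0.93,0.16,-1],[0,0,0,-0.05,0.92,0.26,-1],[0,0,0,-0.05,0.92,0.26,-1],[0,0,0,-0.02,0.9,0.35,-1],[0,0,0,-0.02,0.9,0.35,-1]]
  ]
}}

```text
time_s: 10.85
position: [0.5066, -0.0398, 0.2839]
tcp_rot: [[-1.0, 0.011, -0.003], [0.011, 1.0, 0.001], [0.003, 0.001, -1.0]]
force: [-1.9, 2.2, 1.9]
opening: 0.125
```

```bash
python3 - <<'E'
from h import *
delta([.5036,-.2198+.1788,.2638+.0232])
a=capture('scene')[20:260,150:450];b=capture('side')[30:230,210:460]
cv2.imwrite('pics/o4.png',np.hstack([cv2.resize(a,(400,320)),cv2.resize(b,(400,320))]))
E
```

```text
t 10.85 pos [ 0.5066 -0.0398  0.2839] yaw_y 89.37466004197206 tilt [-0.003  0.001 -1.   ] open 0.12481090380548512 F [-1.8729  2.2163  1.8591] J [ -17.112    17.0275   93.999     0.0049   69.1561 -106.4885]
tool delta cm [ 0.3002 -0.1229 -0.3072]
```

View pics/o4.png

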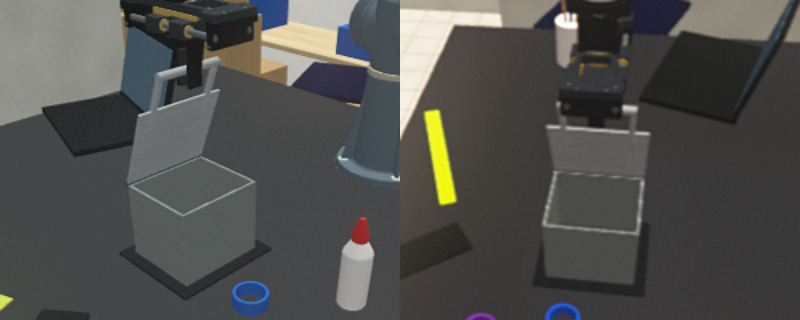

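The bar is still between the fingers and the flap is held at about 1.2 rad, with small forces. Continuing.

{"method": "send_rows", "body": {
  "moves": [
    [[0,0,0,-0.01,0.86,0.38,-1],[0,0,0,0,0.85,0.39,-1],[0,0,0,0,0.82,0.46,-1],[0,0,0,0,0.81,0.47,-1],[0,0,0,0,0.77,0.54,-1]]
  ]
}}

```text
time_s: 11.45
position: [0.5072, 0.0007, 0.2606]
tcp_rot: [[-1.0, 0.011, -0.003], [0.011, 1.0, 0.0], [0.003, 0.0, -1.0]]
force: [-5.2, 0.5, -0.0]
opening: 0.123
```

{"method": "send_rows", "body": {
  "moves": [
    [[0,0,0,0,0.76,0.55,-1],[0,0,0,0,0.71,0.62,-1],[0,0,0,0,0.7,0.62,-1],[0,0,0,0,0.64,0.69,-1],[0,0,0,0,0.64,0.69,-1]]
  ]
}}

```text
time_s: 11.95
position: [0.5077, 0.0343, 0.2284]
tcp_rot: [[-1.0, 0.011, -0.003], [0.011, 1.0, -0.002], [0.003, -0.002, -1.0]]
force: [-4.7, -2.5, -4.7]
opening: 0.114
```

```bash
python3 - <<'E'
from h import *
delta([.5066,-.1092+.188*np.cos(.7),.1100+.188*np.sin(.7)])
E
```

```text
t 11.95 pos [0.5077 0.0343 0.2284] yaw_y 89.39651565871664 tilt [-0.0035 -0.0017 -1.    ] open 0.11411243115915554 F [-4.6722 -2.5379 -4.7231] J [ -8.6615  20.9494  98.007   -0.1424  61.2262 -97.9891]
tool delta cm [ 0.1118  0.0307 -0.2714]
```

{"method": "send_rows", "body": {
  "moves": [
    [[0,0,0,0.03,0.57,0.74,-1],[0,0,0,0.03,0.57,0.75,-1],[0,0,0,0.03,0.49,0.8,-1],[0,0,0,0,0.49,0.8,-1],[0,0,0,0,0.41,0.84,-1]]
  ]
}}

```text
time_s: 12.45
position: [0.5081, 0.0592, 0.1895]
tcp_rot: [[-1.0, 0.011, -0.001], [0.011, 1.0, -0.002], [0.001, -0.002, -1.0]]
force: [-3.6, -4.2, -3.1]
opening: 0.112
```

{"method": "send_rows", "body": {
  "moves": [
    [[0,0,0,0,0.41,0.85,-1],[0,0,0,0,0.32,0.88,-1],[0,0,0,0,0.32,0.88,-1],[0,0,0,0,0.23,0.91,-1],[0,0,0,0,0,0,-1]]
  ]
}}

```text
time_s: 12.95
position: [0.5083, 0.0725, 0.1541]
tcp_rot: [[-1.0, 0.011, -0.002], [0.011, 1.0, -0.001], [0.002, -0.001, -1.0]]
force: [-3.5, -3.2, -3.3]
opening: 0.109
```

```bash
python3 - <<'E'
from h import *
delta([.5066,-.1092+.188*np.cos(.0),.1100])
a=capture('scene')[20:260,150:450];b=capture('side')[30:230,210:460]
cv2.imwrite('pics/o5.png',np.hstack([cv2.resize(a,(400,320)),cv2.resize(b,(400,320))]))
E
```

```text
t 12.95 pos [0.5083 0.0725 0.1541] yaw_y 89.37967916753713 tilt [-0.0015 -0.0005 -1.    ] open 0.10916985410134557 F [-3.5164 -3.2141 -3.2839] J [ -4.3438  27.4447 101.8718  -0.0456  50.7677 -93.6945]
tool delta cm [0.1658 0.628  4.4105]
```

View pics/o5.png

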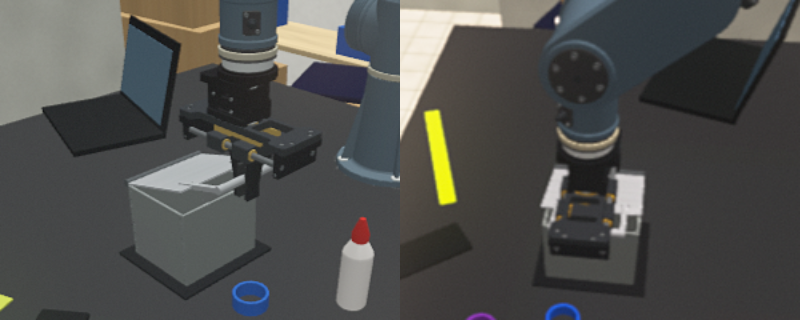

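The flap is at about 0.25 rad and the bar is still pinched (scene crop (235,190)). I ease it down the last 4–5 cm more slowly.

{"method": "send_rows", "body": {
  "moves": [
    [[0,0,0,0.03,0.22,0.9,-1],[0,0,0,0.03,0.14,0.9,-1],[0,0,0,0,0.12,0.8,-1],[0,0,0,0,0.06,0.7,-1],[0,0,0,0,0.03,0.5,-1]]
  ]
}}

```text
time_s: 13.55
position: [0.5084, 0.0788, 0.1171]
tcp_rot: [[-1.0, 0.012, 0.001], [0.012, 1.0, 0.001], [-0.001, 0.001, -1.0]]
force: [-2.2, 0.6, -1.0]
opening: 0.105
```

{"method": "send_rows", "body": {
  "moves": [
    [[0,0,0,0,0,0.2,-1],[0,0,0,0,0,0.2,-1],[0,0,0,0,0,0.1,-1],[0,0,0,0,0,0,-1],[0,0,0,0,0,0,-1]]
  ]
}}

```text
time_s: 14.05
position: [0.5084, 0.0791, 0.1128]
tcp_rot: [[-1.0, 0.012, 0.001], [0.012, 1.0, 0.001], [-0.001, 0.001, -1.0]]
force: [-1.5, 5.7, -2.1]
opening: 0.106
```

{"method": "send_rows", "body": {
  "moves": [
    [[0,0,0,0,-0.05,0.1,-1],[0,0,0,0,0,0.1,-1],[0,0,0,0,0,0.1,-1],[0,0,0,0,0,0,-1],[0,0,0,0,0,0,-1]]
  ]
}}

```text
time_s: 14.55
position: [0.5084, 0.0792, 0.1099]
tcp_rot: [[-1.0, 0.012, 0.002], [0.012, 1.0, 0.002], [-0.002, 0.002, -1.0]]
force: [-1.4, 7.3, -1.9]
opening: 0.109
```

{"method": "send_rows", "body": {
  "moves": [
    [[0,0,0,0,-0.05,0.1,-1],[0,0,0,0,0,0.1,-1],[0,0,0,0,0,0.1,-1],[0,0,0,0,0,0,-1],[0,0,0,0,0,0,-1]]
  ]
}}

```text
time_s: 15.05
position: [0.5084, 0.0793, 0.1069]
tcp_rot: [[-1.0, 0.013, 0.002], [0.013, 1.0, 0.003], [-0.002, 0.003, -1.0]]
force: [-0.3, 9.9, -2.0]
opening: 0.103
```

```bash
python3 - <<'E'
from h import *
delta([.5066,.0788,.105])
a=capture('scene')[110:260,220:370]
cv2.imwrite('pics/o6.png',cv2.resize(a,(600,600),interpolation=cv2.INTER_CUBIC))
E
```

```text
t 15.05 pos [0.5084 0.0793 0.1069] yaw_y 89.27607665749835 tilt [ 0.0016  0.0033 -1.    ] open 0.10323870216167454 F [-0.3175  9.9122 -2.0163] J [ -3.7113  31.9615 103.9548   0.2784  44.0052 -93.1873]
tool delta cm [ 0.182  -0.0517  0.1849]
```

View pics/o6.png

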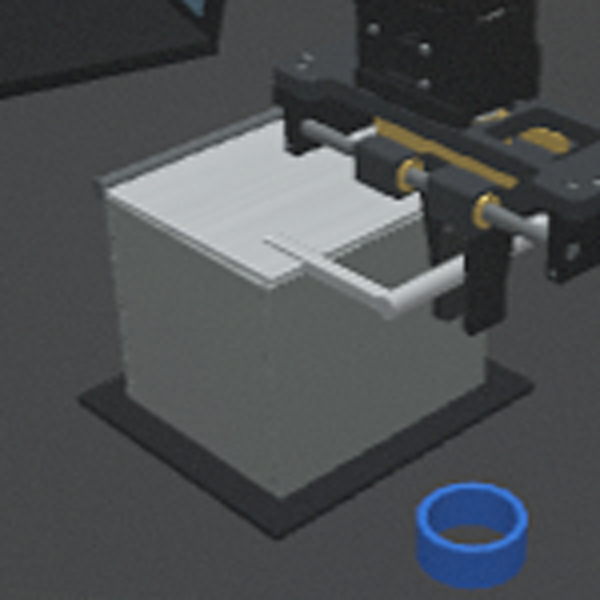

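The flap looks level on the rim, with the bar at (390,300) still pinched. I press down a few more millimetres to check that it is seated.

{"method": "send_rows", "body": {
  "moves": [
    [[0,0,0,0,-0.1,0.1,-1],[0,0,0,0,-0.1,0.1,-1],[0,0,0,0,0,0.1,-1],[0,0,0,0,0,0,-1],[0,0,0,0,0,0,-1]]
  ]
}}

```text
time_s: 15.6
position: [0.5084, 0.0793, 0.1039]
tcp_rot: [[-1.0, 0.014, 0.002], [0.014, 1.0, 0.007], [-0.002, 0.007, -1.0]]
force: [-0.7, 17.5, -3.0]
opening: 0.105
```

{"method": "send_rows", "body": {
  "moves": [
    [[0,0,0,0,0,0.1,-1],[0,0,0,0,0,0.1,-1],[0,0,0,0,0,0.1,-1],[0,0,0,0,0,0,-1],[0,0,0,0,0,0,-1]]
  ]
}}

```text
time_s: 16.1
position: [0.5085, 0.0793, 0.1012]
tcp_rot: [[-1.0, 0.014, 0.002], [0.014, 1.0, 0.007], [-0.002, 0.007, -1.0]]
force: [-2.3, 17.4, 1.0]
opening: 0.108
```

```bash
python3 - <<'E'
from h import *
delta([.5066,.0793,.10])
S=camera_model('scene')
def bin(q):
    c,s=np.cos(-1.5817),np.sin(-1.5817);return [.5055+c*q[0]-s*q[1],-.0452+s*q[0]+c*q[1],q[2]-.0016]
for a in(0,.03,.06,.1):
    u=proj(S,[bin([.065-r*np.cos(a),y,.132+r*np.sin(a)]) for r,y in((.188,.052),(.188,-.052),(.133,.075),(.133,-.075))])
    print(a,u.ravel(), ((u-[220,110])*4).ravel())
a=capture('scene')[110:260,220:370]
cv2.imwrite('pics/o7.png',cv2.resize(a,(600,600),interpolation=cv2.INTER_CUBIC))
E
```

```text
t 16.1 pos [0.5085 0.0793 0.1012] yaw_y 89.19148459734821 tilt [ 0.0022  0.0065 -1.    ] open 0.1083519692296182 F [-2.2817 17.4276  0.9918] J [ -3.8193  32.5153 104.2079   0.5586  43.1798 -93.4174]
tool delta cm [ 0.1854 -0.008   0.1175]
0 [317.4188 188.3048 355.7863 168.3193 288.0964 181.8502 343.4353 155.1484] [389.6752 313.2192 543.145  233.2771 272.3857 287.4009 493.7411 180.5936]
0.03 [317.3407 185.6487 355.8566 165.7794 287.9615 180.001  343.4516 153.4138] [389.3626 302.595  543.4263 223.1174 271.8458 280.0041 493.8064 173.6552]
0.06 [317.1972 182.9391 355.8626 163.1931 287.7838 178.1199 343.4256 151.6531] [388.7886 291.7565 543.4503 212.7722 271.1354 272.4795 493.7024 166.6126]
0.1 [316.9031 179.2481 355.7693 159.6774 287.4805 175.5654 343.3247 149.2683] [387.6125 276.9924 543.0772 198.7094 269.9219 262.2614 493.2988 157.0731]
```

View pics/o7.png

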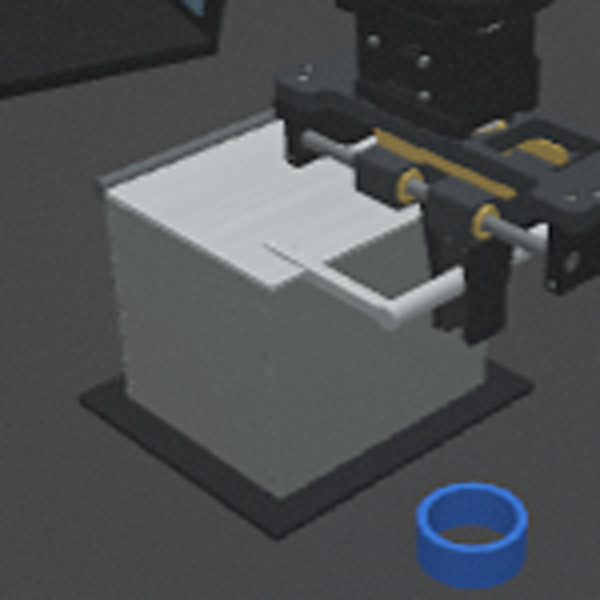

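The front gap is gone and the bar end is at about (393,311), against the predicted (390,313) for shut. The flap is seated. I relieve the side load, open only part way because the inner finger is near the wall, and rise.

{"method": "send_rows", "body": {
  "moves": [
    [[0,0,0,0,0.1,0,-1],[0,0,0,0,0.1,0,-1],[0,0,0,0,0,0,-0.3],[0,0,0,0,0,0,-0.3],[0,0,0,0,0,0,-0.3]]
  ]
}}

```text
time_s: 16.65
position: [0.5095, 0.0767, 0.1012]
tcp_rot: [[-1.0, 0.011, 0.003], [0.011, 1.0, -0.001], [-0.003, -0.001, -1.0]]
force: [-0.1, -0.2, 0.4]
opening: 0.289
```

{"method": "send_rows", "body": {
  "moves": [
    [[0,0,0,0,0,0,-0.3],[0,0,0,0,0,-1,-0.3],[0,0,0,0,0,-2,-0.3],[0,0,0,0,0,-4,-0.3],[0,0,0,0,0,-4,-0.3]]
  ]
}}

```text
time_s: 17.15
position: [0.5075, 0.077, 0.2119]
tcp_rot: [[-1.0, 0.012, -0.001], [0.012, 1.0, -0.0], [0.001, -0.0, -1.0]]
force: [1.1, -0.7, -0.1]
opening: 0.347
```

{"method": "send_rows", "body": {
  "moves": [
    [[0,0,0,0,0,-4,-0.3],[0,0,0,0,0,-4,-0.3],[0,0,0,0,0,0,-0.3],[0,0,0,0,0,0,-0.3],[0,0,0,0,0,0,-0.3]]
  ]
}}

```text
time_s: 17.65
position: [0.5069, 0.0772, 0.2897]
tcp_rot: [[-1.0, 0.011, -0.002], [0.011, 1.0, 0.0], [0.002, 0.0, -1.0]]
force: [-0.2, -0.3, -1.0]
opening: 0.349
```

```bash
python3 - <<'E'
from h import *
delta([.5066,.0793,.25])
a=capture('scene')[110:260,220:370]
cv2.imwrite('pics/o8.png',cv2.resize(a,(600,600),interpolation=cv2.INTER_CUBIC))
E
```

```text
t 17.65 pos [0.5069 0.0772 0.2897] yaw_y 89.35038652518091 tilt [-0.0022  0.0001 -1.    ] open 0.34902395642622364 F [-0.1616 -0.2822 -0.9908] J [ -3.8394  17.0307  92.9745  -0.0047  70.1185 -93.1882]
tool delta cm [0.0233 0.2087 3.9736]
```

View pics/o8.png

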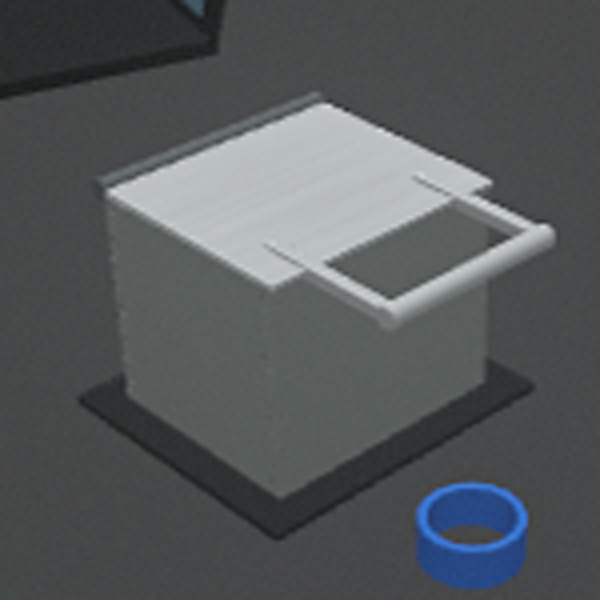

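The flap is flush on the rim, with bar ends at about (393,312) and (545,237). That matches the prediction for angle 0, and the gripper is clear of it. Handing in.

```bash
python3 -c "
from rig import bot
print(bot.hand_in())"
```

```text
the job is handed in; nothing more can be done
None
```

I dropped the empty tape core (the thin tan ring) into the scrap bin, then closed the flap by its bar and let go. The job was handed in at about 17.7 s of the 58 s allowed; no verdict was reported.

- **Core:** After the drop, the wrist camera showed it lying in the bin near the centre, at about (0.51, -0.035) m, with the flap still open. I could not see it again once the flap was shut.
- **Flap:** I eased it along its arc at about 0.5 rad/s, slower near the end. In the last picture it lies flush on the rim, and the bar ends are within about 4 zoomed pixels (about 1 image pixel) of where they should be at angle 0. The flap angle is judged from pictures only, because there is no joint reading.
- **Release:** The gripper rose about 19 cm above the bar's shut height, and the force reading was close to zero.
- **Check that disagreed:** While seating the flap, the hand ended 8–10 mm lower than I had predicted, probably because the bar slipped or turned in the fingers. The sideways force rose to about 17 N. I relieved it before opening the fingers, and it stayed well under the limits.

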